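# Rest the spice mills heavy end down

## Task

Put the two square wooden spice mills away in the sloping mill rest, one in each cradle, lying along the channel with the heavy end down against the stop. Both ends look alike, so pick each mill up by its middle to find out which end is heavy (the wrong way round it tips out of the cradle), and put it away before you pick up the other. Leave the other things on the table where they are.

Things in the scene. Friction and masses are not known exactly. Their poses are not given: they have to be found in the camera images.
- mill_a: Square wooden spice mill lying down: bar 150 x 36 x 36 mm plus a round steel cap (24 mm wide, 8 mm long) on each end, 166 mm in all, 0.3 to 0.4 kg. Both mills and both ends look alike; a hidden grinder makes one end heavy: it balances 28 to 38 mm from the middle, to +x or -x, differing by mill and by start, not shown by this frame. Origin: its centre, 18 mm above the table; x: along its length.
- mill_b: Square wooden spice mill lying down: bar 150 x 36 x 36 mm plus a round steel cap (24 mm wide, 8 mm long) on each end, 166 mm in all, 0.3 to 0.4 kg. Both mills and both ends look alike; a hidden grinder makes one end heavy: it balances 28 to 38 mm from the middle, to +x or -x, differing by mill and by start, not shown by this frame. Origin: its centre, 18 mm above the table; x: along its length.
- rest: Wooden mill rest fixed to the table: dark base board 130 x 230 x 15 mm, two pale sloping cradles 110 mm apart, both low towards the rest's -x (obliquely, back towards the robot and its left). Origin: on the table midway between the cradles, under the middle of the stored mills; x: away from the low ends; z up. Cradle walls reach 78 mm above the table, a stored mill's high end 145 mm.
- cradle_left: Left (+y) cradle of the rest: channel 44 mm wide, walls 18 mm high and 54 mm long, floor 60 mm long, a stop 24 mm high at its low end; a mill's upper half lies free beyond it. Origin: on the floor at the stop, mid-width, 35 mm above the table. x: up the floor, 30 degrees above level; y: across; z: square to the floor. A mill with its light end at the stop tips out over the high end.
- cradle_right: Right (-y) cradle of the rest: channel 44 mm wide, walls 18 mm high and 54 mm long, floor 60 mm long, a stop 24 mm high at its low end; a mill's upper half lies free beyond it. Origin: on the floor at the stop, mid-width, 35 mm above the table. x: up the floor, 30 degrees above level; y: across; z: square to the floor. A mill with its light end at the stop tips out over the high end.
- cradle_left_seat (a point): Where the middle of a stored mill lies in the left cradle: 83 mm up the slope from the stop, 18 mm off the floor, about 92 mm above the table.
- cradle_right_seat (a point): The same for the right cradle.
- leaf_plate: Bystander: empty steel plate shaped like a banana leaf, 340 mm long along its y, 200 mm wide, 10 mm high. Origin: centre of its underside.
- soup_bowl: Bystander: white ceramic bowl, 150 mm across, 60 mm high. Origin: centre of its underside.
- serving_spoon: Bystander: steel serving spoon, 220 mm long along its x, lying between the mills. Origin: under its middle.
- tumbler: Bystander: steel tumbler 68 mm across, 90 mm high. Origin: centre of its underside.
- salt_dish: Bystander: small ceramic dish 60 mm across, 28 mm high. Origin: centre of its underside.
- pickle_jar: Bystander: amber glass jar 72 mm across, 100 mm high. Origin: centre of its underside.
Not all that is in view belongs to the job. What is shaped like the mill_b but orange, pink or purple is not meant.

How it is judged:
By the outcome, as a careful person would: the job done as asked, in the order asked, and still so for the second after the job is handed in, with the robot touching nothing.
It also fails if it takes over 69 s, if anything falls off the work surface, if the arm or the gripper's body presses on something with over 40 N, if the wrist force passes 120 N, or if a joint passes its speed limit or range.

## Robot

A 7-joint arm with a two-finger parallel gripper is mounted at the origin on the work surface. World frame = base frame: x ahead of the robot, y to its left, z up, the work surface at z = 0. Lengths are in mm, angles in rad, forces in N, time in s.
With the tool pointing down it reaches from about 350 to 900 mm from the base axis. Payload 7.2 kg.
Tool frame: the origin (TCP) lies between the finger pads; the fingertips stand ahead of it and the grasp point (between the pads) is the TCP (tips_ahead is the z of the fingertips in the tool frame, in mm); z points along the fingers, y is the line along which they close (so a half turn about z gives the same grasp; the last joint's range is limited). The gripper opens to 88 mm and grips with 3 to 60 N. Pads are 20 mm wide; open, the fingers measure 115 mm over their backs; the gripper's body (75 mm by 178 mm) begins 61 mm behind the grasp point.
Start: joints at [1.213, 0.411, -0.013, 1.596, 0.006, 1.134, -0.082], TCP at [178.588, -598.945, 241.653] pointing down, gripper open.
Joint ranges: [-2.95, 2.95], [-0.29, 1.99], [-1.47, 1.44], [0.14, 2.54], [-1.03, 4.17], [0.13, 1.85], [-2.86, 2.86]. Speed limits (rad/s): [2.39, 2.39, 3.01, 3.01, 3.14, 3.14, 3.14].

## Interface

Orientations are given as [roll, pitch, yaw] about the fixed x, y, z axes, in that order (R = Rz(yaw) Ry(pitch) Rx(roll)).
In Python, from bench import * gives the robot as it stands.
- The arm moves only by the shell command python3 -m creep 'ROWS' [FORCE]. ROWS is text: rows parted by semicolons, each of 7 numbers parted by spaces: the opening in per cent of the stroke, from 0 (shut) to 100 (fully open), then the shift along the tool's x, y, z in mm, then the turn, a rotation vector about the tool's x, y, z in degrees. In form: gripper tx ty tz ax ay az; .... A call has 1 to 10 rows; each row shifts and turns the commanded pose from where the row before left it, along the tool's axes as they then stand; what a row does not reach is not made up. A row lasts 1/12 s, in which the tool goes at most 41.7 mm and 7.16 degrees, less where a joint would pass 70% of its speed; a pose out of reach is approached as far as the arm can. A call with a gripper value outside its range is refused whole. The fingers move at their own pace and stop on an object; FORCE is the grip in N (left out, the last holds). Time passes only in rows, so rows that do not move let the fingers close. It gives the time, the measured TCP pose, the force, the opening and the grip force at its end, in the units of the state.
- get_obs(): the state, without advancing time (a new reading comes with each control period).
- get_image(name): name is "scene" or "top"; returns a dict with "color" (420x560x3 uint8, blue, green, red), "range_z" (420x560 float32, mm along the optical axis (not along the pixel's ray), 0 where there is no reading), "fov_y" (degrees; the focal length in pixels is half the picture's height over the tangent of half this angle, whatever the lens; pixels are square), "cx", "cy" (the principal point, pixels), "dist" ([k1, k2, p1, p2, k3] as OpenCV has them; the pictures are not rectified), "xyz" and "rotation" of the camera in the world. Camera axes: x right, y down, z forward; pixel columns grow to the right and rows downward; lengths in mm; the calibration is good to about 2 mm. A picture is of the moment at which its call begins.
- close_job(): hands the job in; it is judged then, once.
Trained networks look in the newest picture that a camera, given by its name, has taken for a name from the list of things; names that differ only in an ending like _2 or _b are one class to them, and where a whole thing is asked for, a point or a joint stands for the part that bears it (a point fixed in the world has none). Each returns a list of dicts, best first, with "confidence" (0 to 1); they miss things now and then, are a little off and sometimes report something else, mostly with a low value. They report only what shows in the picture. A call takes as long as a camera call. They do not tell look-alikes from the thing itself.
- regions_of(camera, thing): "mask" (420x560 bool, what is visible of it) and "extent" ([left, top, right, bottom] in pixels, round what is visible of it).
- landmark_of(camera, thing): "uv" ([column, row] in pixels: a listed point, or the origin of a listed thing).
The state is a dict: "time": time; "q": joint angles; "joint_vel": joint speeds; "effort": joint torques, N m; "ee_pos": TCP position; "orientation": TCP orientation; "ft_force": force on the tool from outside, world axes, zero at the start; "wrist_torque": the same for the moment, N m; "grip_width": finger opening in mm; "grip_force": force on a finger pad.
Only numpy, scipy, OpenCV 4.12 (cv2) and the standard library are available. Lean on these libraries where they do the work, as an engineer would, in place of code of your own. Each camera call takes 0.05 s, during which the arm holds its last target. There are 200 camera calls.

## Working session

There is one attempt and no reset: what is moved stays moved. The work goes in short steps, Python scripts to look and compute and a shell command to move; the robot and the scene stay as the last step left them, time stands still between calls to the robot, and variables do not carry over. Pictures are saved under pics/ and viewed, at most 10 in all, crops included, and the job is handed in when it is done.

```bash
ls; mkdir -p pics; python3 - <<'E'
from bench import *
import cv2
o=get_obs(); print({k:o[k] for k in o})
for n in("scene","top"):
    d=get_image(n); cv2.imwrite(f"pics/{n}0.png",d["color"]); print(n,d["fov_y"],d["cx"],d["cy"],d["dist"],d["xyz"],d["rotation"])
    for t in("mill_a","rest","cradle_left","cradle_left_seat","serving_spoon"):
        print(t,[(r["confidence"],r["extent"]) for r in regions_of(n,t)],[(r["confidence"],r["uv"]) for r in landmark_of(n,t)])
E
```

```text
pics
{'time': 0.0, 'q': array([ 1.2128095 ,  0.41190095, -0.0127431 ,  1.59703057,  0.00561464,
        1.13431775, -0.08219669]), 'joint_vel': array([ 4.50811115e-04, -1.26907479e-03, -1.25862073e-03,  5.57099651e-04,
        2.41162330e-04,  6.89886653e-05,  1.02349623e-03]), 'effort': array([ 6.62164675e-04, -5.87956631e+01,  6.42114412e-01, -2.91071606e+01,
       -5.38174447e-02,  1.85026653e-02,  2.02334109e-04]), 'ee_pos': array([ 178.43006183, -598.48935827,  240.81376864]), 'orientation': array([-3.13997598e+00,  1.15898229e-04,  2.89849491e-01]), 'ft_force': array([ 0.66619034,  0.11004517, -0.2569033 ]), 'wrist_torque': array([-0.00530839, -0.00818324, -0.0411479 ]), 'grip_force': 0.0, 'grip_width': 87.67866448615031}
scene 47.67487917002058 281.6019184207473 208.12614811095764 [-0.07271866  0.          0.          0.          0.        ] [1632.32381663 -362.18714597  969.82212614] [-2.24536363 -0.01407593  1.3755376 ]
mill_a [(0.96, [205.7, 208.2, 224.4, 247.6]), (0.8, [115.2, 181.8, 146.8, 209.7]), (0.68, [279.5, 189.9, 297.4, 224.1]), (0.58, [332.3, 193.3, 354.4, 234.4]
[... 860 characters left out ...]
 366.3, 336.1]), (0.7, [262.5, 224.7, 277.9, 283.7]), (0.56, [406.7, 181.8, 461.2, 212.4]), (0.45, [195.2, 275.4, 214.6, 294.4])] [(0.96, [272.2, 254.3]), (0.93, [439.8, 300.6]), (0.88, [429.4, 191.5]), (0.81, [350.2, 233.3]), (0.81, [217.0, 230.6]), (0.67, [356.5, 305.0]), (0.33, [123.5, 250.6])]
rest [(0.91, [113.6, 196.5, 171.7, 278.1])] [(0.63, [153.5, 235.9])]
cradle_left [(0.2, [263.4, 226.4, 274.9, 284.7])] [(0.73, [132.6, 210.5]), (0.25, [206.4, 283.7])]
cradle_left_seat [(0.57, [124.6, 204.9, 153.5, 229.7]), (0.26, [341.8, 204.4, 360.2, 260.8])] [(0.78, [148.6, 215.0])]
serving_spoon [(0.94, [304.4, 175.5, 321.7, 248.1]), (0.53, [335.4, 142.1, 383.6, 191.0])] [(0.9, [311.1, 209.9])]
```

```bash
python3 - <<'E'
import cv2
a=cv2.imread("pics/top0.png"); cv2.imwrite("pics/top0c.png",cv2.resize(a[110:370,90:490],None,fx=2,fy=2,interpolation=cv2.INTER_CUBIC))
a=cv2.imread("pics/scene0.png"); cv2.imwrite("pics/scene0c.png",cv2.resize(a[100:330,90:490],None,fx=2,fy=2,interpolation=cv2.INTER_CUBIC))
E
```

```text
(no output)
```

View pics/top0c.png

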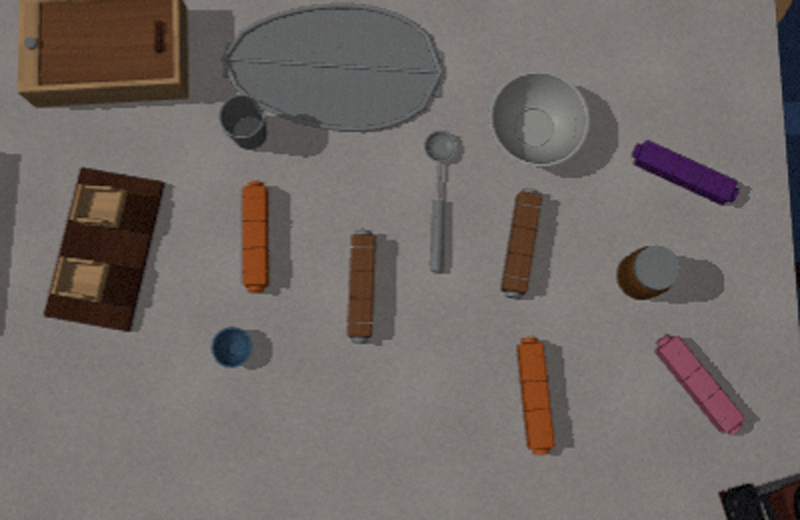

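View pics/scene0c.png

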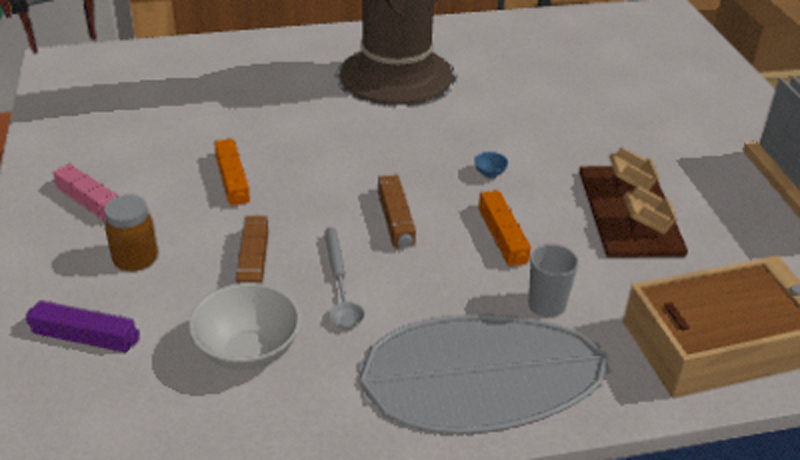

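Top picture (full-frame pixels): the brown mills are at (271,253) and (350,232). Possible mix-ups are orange at (217,230) and (357,307), purple at (433,196) and pink at (440,301), all ruled out by colour. The rest is at (142,235), with its two cradles at (140,213) and (130,250).

```bash
cat > h.py <<'E'
from bench import *
import numpy as np, cv2
from scipy.spatial.transform import Rotation as R
def cam(n):
    d=get_image(n); f=210/np.tan(np.radians(d["fov_y"]/2))
    d["K"]=np.array([[f,0,d["cx"]],[0,f,d["cy"]],[0,0,1.]]); d["R"]=R.from_euler("xyz",d["rotation"]).as_matrix(); return d
def rays(d,uv):
    p=cv2.undistortPoints(np.array(uv,float).reshape(-1,1,2),d["K"],np.array(d["dist"],float)).reshape(-1,2)
    return np.c_[p,np.ones(len(p))]
def at_range(d,uv):
    uv=np.array(uv); z=d["range_z"][uv[:,1].astype(int),uv[:,0].astype(int)]
    return (rays(d,uv)*z[:,None])@d["R"].T+d["xyz"]
def at_height(d,uv,h):
    r=rays(d,uv)@d["R"].T; return d["xyz"]+r*((h-d["xyz"][2])/r[:,2])[:,None]
def cloud(d):
    v,u=np.mgrid[:420,:560]; return at_range(d,np.c_[u.ravel(),v.ravel()]).reshape(420,560,3)
E
python3 - <<'E'
from h import *
np.set_printoptions(precision=1,suppress=True)
d=cam("top"); P=cloud(d); s=cam("scene"); Q=cloud(s)
# brown mills: points with z 25..45 near the pixels
for c in((271,253),(350,232)):
    c0=at_height(d,[c],36)[0]
    for nm,pc in(("top",P),("scene",Q)):
        p=pc.reshape(-1,3); m=(np.hypot(*(p[:,:2]-c0[:2]).T)<105)&(p[:,2]>28)&(p[:,2]<50)
        p=p[m]; 
        r=cv2.minAreaRect(p[:,:2].astype(np.float32)); b=cv2.boxPoints(r)
        e=[b[1]-b[0],b[2]-b[1]]; l=max(e,key=np.linalg.norm)
        print(nm,c,len(p),r[0],r[1],"axis deg",np.degrees(np.arctan2(l[1],l[0]))%180,"z",np.median(p[:,2]))
# rest
for nm,cc in(("top",d),("scene",s)):
    p=cloud(cc)
    reg=regions_of(nm,"rest")[0]["mask"]; q=p[reg]; 
    base=q[(q[:,2]>8)&(q[:,2]<22)]; r=cv2.minAreaRect(base[:,:2].astype(np.float32)); print(nm,"base",r,np.median(base[:,2]),cv2.boxPoints(r).tolist())
    for t in("cradle_left","cradle_right"): print(t,[(x["confidence"],at_height(cc,[x["uv"]],35)[0]) for x in landmark_of(nm,t)])
    for t in("cradle_left_seat","cradle_right_seat"): print(t,[(x["confidence"],at_height(cc,[x["uv"]],92)[0]) for x in landmark_of(nm,t)])
    print("rest",[at_height(cc,[x["uv"]],0)[0] for x in landmark_of(nm,"rest")])
    if nm=="top":
        np.save("restcloud.npy",q); print("bw",[ (i) for i in np.percentile(q[:,2],[1,25,50,75,99])])
# close crops
def crop(im,x0,y0,x1,y1,k): return cv2.resize(im[y0:y1,x0:x1],None,fx=k,fy=k,interpolation=cv2.INTER_CUBIC)
a=crop(d["color"],105,185,185,285,4); b=crop(s["color"],370,165,445,240,5.34)[:400]
c=crop(d["color"],250,195,370,295,4)
h=min(a.shape[0],c.shape[0],400); im=np.hstack([a[:h],c[:h]]); print(im.shape); cv2.imwrite("pics/c1.png",im[:, :800]); cv2.imwrite("pics/c2.png",b)
E
```

```text
top (271, 253) 633 (454.6175231933594, -94.22543334960938) (35.95293426513672, 162.55645751953125) axis deg 178.78084 z 34.34537020960511
scene (271, 253) 335 (458.8617248535156, -96.62950897216797) (36.53772735595703, 160.3204345703125) axis deg 178.12953 z 34.04982284529194
top (350, 232) 609 (522.7924194335938, -331.4852600097656) (36.659027099609375, 161.95323181152344) axis deg 169.91978 z 34.66354448926586
scene (350, 232) 402 (522.9510498046875, -333.4481201171875) (36.775291442871094, 157.44952392578125) axis deg 170.04181 z 33.91701557304867
top base ((507.16278076171875, 290.2435302734375), (130.0618896484375, 231.6256561279297), 81.44593048095703) 13.818817674343336 [[382.9653625488281, 243.16232299804688], [612.0144653320312, 208.70968627929688], [631.3602294921875, 337.3247375488281], [402.31109619140625, 371.7773742675781]]
cradle_left [(0.71, array([571.2, 313.6,  35. ]))]
cradle_right [(0.84, array([455.2, 337.6,  35. ])), (0.66, array([686.6,  75.7,  35. ])), (0.25, array([568.6, 307.4,  35. ]))]
cradle_left_seat [(0.72, array([554.4, 240.2,  92. ]))]
cradle_right_seat [(0.81, array([449.7, 263.6,  92. ]))]
rest [array([498.8, 260.9,   0. ])]
bw [np.float64(4.957113925112603), np.float64(12.498948927125298), np.float64(15.518056012446436), np.float64(41.12164187310816), np.float64(73.68773628138004)]
scene base ((506.66009521484375, 289.4637451171875), (130.7337188720703, 238.86436462402344), 80.52725982666016) 12.800397870738038 [[378.0985412597656, 244.6441650390625], [613.7056884765625, 205.332275390625], [635.2216796875, 334.2833251953125], [399.614501953125, 373.59521484375]]
cradle_left [(0.88, array([574.1, 305.9,  35. ]))]
cradle_right [(0.72, array([463.8, 321. ,  35. ]))]
cradle_left_seat [(0.58, array([561.4, 257. ,  92. ]))]
cradle_right_seat [(0.53, array([460.5, 278.6,  92. ]))]
rest [array([501.9, 263.2,   0. ])]
(400, 800, 3)
```

View pics/c1.png

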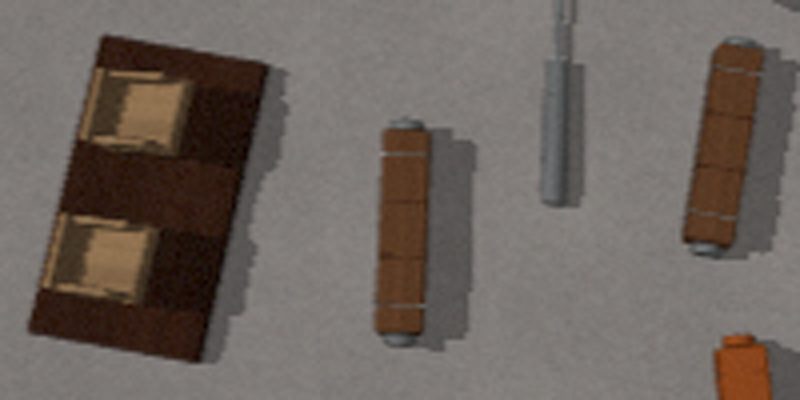

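View pics/c2.png

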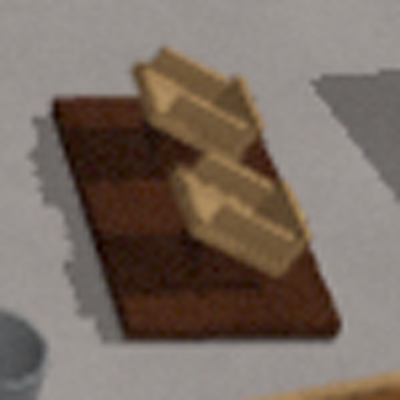

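```bash
python3 - <<'E'
from h import *
np.set_printoptions(precision=1,suppress=True,linewidth=150)
for nm in("top","scene"):
    d=cam(nm); p=cloud(d).reshape(-1,3)
    yaw=np.radians(-99.0); ex=np.array([np.cos(yaw),np.sin(yaw)]); ey=np.array([-ex[1],ex[0]])
    q=p[:,:2]-[507,290]; a=q@ex; b=q@ey; z=p[:,2]
    for sgn in(1,-1):
        print(nm,"left" if sgn>0 else "right")
        w=(np.abs(b-sgn*55)<12)&(a>-90)&(a<65)   # mid-channel profile
        for lo in range(-75,30,6):
            m=w&(a>=lo)&(a<lo+6)
            if m.sum(): print(lo+3,m.sum(),np.median(z[m]),end=" | ")
        print()
        # walls: points above floor, across profile
        m=(np.abs(b-sgn*55)<40)&(a>-70)&(a<15)&(z>26)
        print("extent b",np.percentile(b[m],[1,50,99]),"a",np.percentile(a[m],[1,99]))
        h=z-(38+(a+55)*np.tan(np.pi/6))  # above nominal floor
        mm=m&(a>-45)&(a<0)
        for lo in range(-36,36,4):
            k=mm&(b-sgn*55>=lo)&(b-sgn*55<lo+4)
            if k.sum(): print(lo+2,k.sum(),round(float(np.median(h[k])),1),end=" | ")
        print()
E
```

```text
top left
-72 12 -1.4455491619798977 | -66 4 6.432010722283849 | -60 6 16.737640706933803 | -48 5 51.591817301277615 | -42 20 52.67445160802697 | -36 25 44.40631091137948 | -30 20 35.191096342316655 | -24 13 37.998194497216446 | -18 12 41.40142901925515 | -12 16 41.36340643579831 | -6 11 47.277599564941966 | 0 11 51.615910676997146 | 6 14 54.16922004386902 | 12 22 56.07477156284642 | 18 27 17.09262764810751 | 24 31 55.998059593852986 | 30 16 14.491854358483579 | 
extent b [26.9 55.5 82.4] a [-47.1  14.1]
-30 3 1.5 | -26 30 -2.6 | -22 13 2.5 | -18 17 -6.0 | -14 23 -14.7 | -10 20 -16.4 | -6 22 -15.4 | -2 17 -15.5 | 2 21 -18.3 | 6 23 -15.4 | 10 22 -15.6 | 14 19 -16.1 | 18 18 -16.9 | 22 33 -8.4 | 26 15 2.6 | 30 2 -0.5 | 
top right
-72 11 0.39765078135019394 | -66 4 10.541726242256004 | -60 5 15.509436558189236 | -48 7 52.23743335673703 | -42 23 51.781023675352344 | -36 25 41.57443908001301 | -30 16 35.314498418100584 | -24 18 37.01377084574506 | -18 12 41.431776500540764 | -12 12 44.34813116324676 | -6 16 47.744101992778496 | 0 11 50.768031146831845 | 6 14 54.660547696117646 | 12 17 58.32
[... 1081 characters left out ...]
.4 | 
scene right
-72 4 -371.46809550211407 | -66 7 8.209985367115223 | -60 8 10.589535466738653 | -54 8 12.048833506087249 | -48 8 11.774110590486714 | -42 10 50.40060052817989 | -36 9 48.87876847782354 | -30 2 44.13822679390506 | -24 1 -747.7902000451613 | -12 1 -747.112844779318 | 0 3 52.25421621360613 | 6 5 55.56949776284034 | 12 22 24.67842017684916 | 18 19 55.19851699146557 | 24 11 54.73722249530192 | 30 8 13.199435311324464 | 
extent b [-84.6 -39.4 -22.9] a [-46.8  14.5]
-34 1 -20.7 | -30 10 -5.2 | -26 20 -10.7 | -22 30 -5.2 | -18 13 -12.4 | -14 6 0.1 | -10 4 1.0 | -6 4 1.5 | -2 5 -2.6 | 2 6 5.2 | 10 2 2.6 | 14 5 2.7 | 18 7 -35.3 | 22 20 -10.5 | 26 47 -10.7 | 30 22 -7.8 | 34 3 -14.7 |
```

```bash
cat >> h.py <<'E'
def go(pos,yaw_deg,tilt_deg=0,n=10):
    """one repeated row (shift mm, turn deg) taking the tool in n rows to pos, tool down at yaw, then tilted about its own y"""
    o=get_obs(); A=R.from_euler("xyz",o["orientation"])
    B=R.from_euler("xyz",[np.pi,0,np.radians(yaw_deg)])*R.from_euler("y",tilt_deg,degrees=True)
    w=(A.inv()*B).as_rotvec()/n; p=A.inv().apply(np.array(pos,float)-o["ee_pos"])
    S=sum(R.from_rotvec(w*k).as_matrix() for k in range(n))
    print("from",np.round(o["ee_pos"],1),"total",np.round(p,1),"n",n,"row",np.round(np.linalg.solve(S,p),2),np.round(np.degrees(w),2))
E
python3 - <<'E'
import bench
print([k for k in dir(bench) if not k.startswith("__")], getattr(bench,"tips_ahead",None))
from h import *
go([456,-95,130],-1.5,0,20)
E
```

```text
['Unreachable', 'close_job', 'get_image', 'get_obs', 'landmark_of', 'regions_of', 'tips_ahead'] 19.0
from [ 178.6 -598.9  241.7] total [ 409.9 -403.7  111.6] n 20 row [ 17.32 -23.12   5.58] [ 0.   -0.    0.91]
```

```bash

python3 -m creep '100 17.3 -23.1 5.6 0 0 0.9; 100 17.3 -23.1 5.6 0 0 0.9; 100 17.3 -23.1 5.6 0 0 0.9; 100 17.3 -23.1 5.6 0 0 0.9; 100 17.3 -23.1 5.6 0 0 0.9; 100 17.3 -23.1 5.6 0 0 0.9; 100 17.3 -23.1 5.6 0 0 0.9; 100 17.3 -23.1 5.6 0 0 0.9; 100 17.3 -23.1 5.6 0 0 0.9; 100 17.3 -23.1 5.6 0 0 0.9'
python3 -m creep '100 17.3 -23.1 5.6 0 0 0.9; 100 17.3 -23.1 5.6 0 0 0.9; 100 17.3 -23.1 5.6 0 0 0.9; 100 17.3 -23.1 5.6 0 0 0.9; 100 17.3 -23.1 5.6 0 0 0.9; 100 17.3 -23.1 5.6 0 0 0.9; 100 17.3 -23.1 5.6 0 0 0.9; 100 17.3 -23.1 5.6 0 0 0.9; 100 17.3 -23.1 5.6 0 0 0.9; 100 17.3 -23.1 5.6 0 0 0.9'
python3 -m creep '100 0 0 0 0 0 0; 100 0 0 0 0 0 0; 100 0 0 0 0 0 0'
python3 - <<'E'
from h import *
o=get_obs(); print(o)
go([456,-95,23],-1.5,0,8)
E
```

```text
time: 2.73
ee_pos: [297.5, -334.9, 185.7]
orientation: [3.141, -0.0, 0.132]
ft_force: [0.3, -0.6, -0.4]
grip_width: 88.5
grip_force: 0.0
time: 3.57
ee_pos: [456.1, -93.9, 129.6]
orientation: [3.141, -0.001, -0.025]
ft_force: [0.1, -1.1, -0.6]
grip_width: 87.4
grip_force: 0.0
time: 3.82
ee_pos: [454.9, -95.5, 129.6]
orientation: [3.141, 0.001, -0.024]
ft_force: [-0.1, -0.1, -0.4]
grip_width: 87.6
grip_force: 0.0
{'time': 3.8167, 'q': array([ 0.35371949,  0.30185803, -0.29671013,  2.0775109 ,  0.12447607,
        0.77909737, -1.61391582]), 'joint_vel': array([ 0.02042863, -0.01189331,  0.00948081,  0.00635559,  0.00017474,
        0.00048987, -0.00266302]), 'effort': array([ -1.11320078, -43.23365092,  -2.53590077, -22.80456841,
        -0.05797879,  -0.1423483 ,  -0.05085593]), 'ee_pos': array([454.94929738, -95.4772277 , 129.57758572]), 'orientation': array([ 3.14130223e+00,  5.51554303e-04, -2.39753192e-02]), 'ft_force': array([-0.10987935, -0.11611804, -0.4180429 ]), 'wrist_torque': array([-0.007414  , -0.01159129,  0.00255151]), 'grip_force': 0.0, 'grip_width': 87.6192182171146}
from [454.9 -95.5 129.6] total [  1.1  -0.5 106.6] n 8 row [ 0.13 -0.07 13.32] [0.   0.   0.02]
```

```bash

python3 -m creep '100 0 0 15 0 0 0; 100 0 0 15 0 0 0; 100 0 0 15 0 0 0; 100 0 0 15 0 0 0; 100 0 0 15 0 0 0; 100 0 0 15 0 0 0; 100 0 0 10 0 0 0; 100 0 0 7 0 0 0; 100 0 0 0 0 0 0; 100 0 0 0 0 0 0'
python3 -m creep '0 0 0 0 0 0 0; 0 0 0 0 0 0 0; 0 0 0 0 0 0 0; 0 0 0 0 0 0 0; 0 0 0 0 0 0 0; 0 0 0 0 0 0 0; 0 0 0 0 0 0 0; 0 0 0 0 0 0 0' 55
python3 -m creep '0 0 0 -6 0 0 0; 0 0 0 -10 0 0 0; 0 0 0 -14 0 0 0; 0 0 0 -14 0 0 0; 0 0 0 -14 0 0 0; 0 0 0 -10 0 0 0; 0 0 0 -6 0 0 0; 0 0 0 0 0 0 0; 0 0 0 0 0 0 0; 0 0 0 0 0 0 0'
python3 - <<'E'
from h import *
o=get_obs(); print(o["ee_pos"],o["ft_force"],o["wrist_torque"],o["grip_width"],o["grip_force"])
d=cam("scene"); p=cloud(d).reshape(-1,3)
m=(np.abs(p[:,0]-456)<100)&(np.abs(p[:,1]+95)<30)&(p[:,2]>40)&(p[:,2]<135)
for lo in range(-90,90,15):
    k=m&(p[:,0]-456>lo)&(p[:,0]-456<lo+15)
    if k.sum(): print(lo+7,k.sum(),np.median(p[k,2]).round(1),p[k,2].min().round(1),end=" | ")
cv2.imwrite("pics/lift1.png",cv2.resize(d["color"][100:260,230:390],None,fx=3,fy=3))
E
```

```text
time: 4.65
ee_pos: [455.2, -95.5, 22.8]
orientation: [3.141, 0.0, -0.025]
ft_force: [1.0, 0.4, -0.3]
grip_width: 87.6
grip_force: 0.0
time: 5.32
ee_pos: [455.3, -95.1, 22.7]
orientation: [3.142, -0.0, -0.024]
ft_force: [-0.1, 0.4, 0.1]
grip_width: 38.4
grip_force: 0.0
time: 6.15
ee_pos: [454.8, -95.1, 96.1]
orientation: [-3.142, 0.001, -0.024]
ft_force: [-0.4, -0.8, -3.9]
grip_width: 35.6
grip_force: 55.0
[454.81106737 -95.07163123  96.13039134] [-0.37201217 -0.83472652 -3.86238334] [ 0.00045418  0.10941996 -0.00272616] 35.612174829982756 54.99231934547424
-68 1 101.8 101.8 | -53 14 107.2 102.5 | -38 21 107.3 103.6 | -23 27 107.0 103.4 | -8 33 107.9 103.2 | 7 129 108.0 77.1 | 22 45 106.5 73.5 | 37 43 106.0 76.0 | 52 39 106.8 79.1 | 67 88 101.7 70.5 | 82 45 92.6 79.3 |
```

View pics/lift1.png

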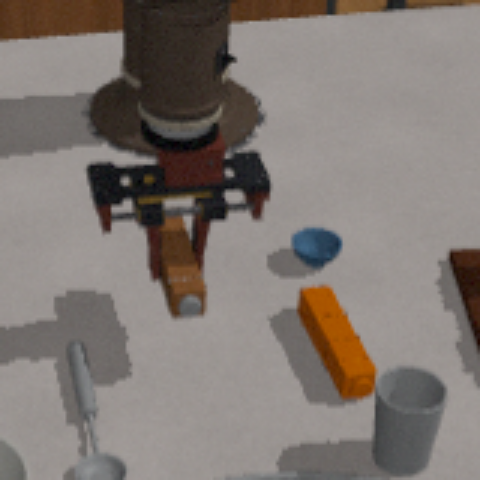

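The wrist torque is +0.11 N m about y at 3.9 N, so the heavy end points to world +x, which is tool +x. The picture shows the mill held level at crop (182,270). Next I carry it, with the heavy end turned towards the stop.

```bash

python3 -m creep '0 0 0 -20 0 0 0; 0 0 0 -30 0 0 0; 0 0 0 -30 0 0 0; 0 0 0 -30 0 0 0; 0 0 0 -10 0 0 0; 0 0 0 0 0 0 0; 0 0 0 0 0 0 0; 0 0 0 0 0 0 0'
python3 - <<'E'
from h import *
print(get_obs()["wrist_torque"],get_obs()["ft_force"])
go([455,310,220],81,-30,24)
E
```

```text
time: 6.87
ee_pos: [454.2, -95.0, 214.6]
orientation: [-3.141, 0.003, -0.024]
ft_force: [0.0, 0.4, -4.0]
grip_width: 36.0
grip_force: 55.0
[0.0277208  0.05368352 0.02759975] [ 0.04511703  0.4329416  -3.95653224]
from [454.2 -95.  214.6] total [  -9.  -404.9   -5.2] n 24 row [ 10.85 -14.38  -4.  ] [-0.9  -1.02 -3.35]
```

```bash

python3 -m creep '0 10.9 -14.4 -4 -0.9 -1 -3.4; 0 10.9 -14.4 -4 -0.9 -1 -3.4; 0 10.9 -14.4 -4 -0.9 -1 -3.4; 0 10.9 -14.4 -4 -0.9 -1 -3.4; 0 10.9 -14.4 -4 -0.9 -1 -3.4; 0 10.9 -14.4 -4 -0.9 -1 -3.4; 0 10.9 -14.4 -4 -0.9 -1 -3.4; 0 10.9 -14.4 -4 -0.9 -1 -3.4'
python3 -c "
from h import *
print(get_obs()['wrist_torque'])"
python3 -m creep '0 10.9 -14.4 -4 -0.9 -1 -3.4; 0 10.9 -14.4 -4 -0.9 -1 -3.4; 0 10.9 -14.4 -4 -0.9 -1 -3.4; 0 10.9 -14.4 -4 -0.9 -1 -3.4; 0 10.9 -14.4 -4 -0.9 -1 -3.4; 0 10.9 -14.4 -4 -0.9 -1 -3.4; 0 10.9 -14.4 -4 -0.9 -1 -3.4; 0 10.9 -14.4 -4 -0.9 -1 -3.4'
python3 -m creep '0 10.9 -14.4 -4 -0.9 -1 -3.4; 0 10.9 -14.4 -4 -0.9 -1 -3.4; 0 10.9 -14.4 -4 -0.9 -1 -3.4; 0 10.9 -14.4 -4 -0.9 -1 -3.4; 0 10.9 -14.4 -4 -0.9 -1 -3.4; 0 10.9 -14.4 -4 -0.9 -1 -3.4; 0 10.9 -14.4 -4 -0.9 -1 -3.4; 0 10.9 -14.4 -4 -0.9 -1 -3.4; 0 0 0 0 0 0 0; 0 0 0 0 0 0 0'
python3 -m creep '0 0 0 0 0 0 0; 0 0 0 0 0 0 0'
python3 - <<'E'
from h import *
o=get_obs();print(o["wrist_torque"],o["ft_force"],o["q"])
go([452,297,150],81,-30,6)
# mill offset along its axis as held: seen from the top
A=R.from_euler("xyz",o["orientation"])
for nm in("top","scene"):
    d=cam(nm); p=cloud(d).reshape(-1,3); l=A.inv().apply(p-o["ee_pos"])
    m=(np.abs(l[:,1])<22)&(np.abs(l[:,0])<120)&(l[:,2]>-22)&(l[:,2]<30); l=l[m]
    print(nm,len(l),np.percentile(l[:,0],[0,1,5,50,95,99,100]).round(1),"z at ends",[np.median(l[(l[:,0]>a)&(l[:,0]<a+25),2]).round(1) for a in(-72,-50,25,45)])
o=get_obs();print(o["wrist_torque"],o["ft_force"])
E
```

```text
time: 7.53
ee_pos: [520.4, 35.0, 235.0]
orientation: [3.053, 0.168, 0.447]
ft_force: [0.5, 0.3, -3.3]
grip_width: 35.7
grip_force: 55.0
[ 0.19757961 -0.12024222  0.00666309]
time: 8.2
ee_pos: [520.0, 181.6, 233.4]
orientation: [3.05, 0.353, 0.923]
ft_force: [-0.3, -0.4, -3.9]
grip_width: 35.4
grip_force: 55.0
time: 9.03
ee_pos: [450.9, 311.1, 220.0]
orientation: [-3.14, 0.517, 1.44]
ft_force: [0.7, -0.3, -3.7]
grip_width: 35.8
grip_force: 55.0
time: 9.2
ee_pos: [453.2, 308.8, 221.6]
orientation: [3.14, 0.517, 1.432]
ft_force: [0.4, -0.6, -3.2]
grip_width: 35.7
grip_force: 55.0
[ 0.65876102 -0.14711751 -0.01881494] [ 0.38271453 -0.62480164 -3.22860451] [-0.4424521   0.63234093 -0.64196907  1.50707966  0.53525408  1.63639962
 -1.32525624]
from [453.2 308.8 221.6] total [25.1  0.4 68.1] n 6 row [ 4.21  0.09 11.34] [ 0.1  -0.06  0.15]
top 595 [-88.5 -87.4 -84.9 -30.9  36.   66.2  70.5] z at ends [np.float64(-10.5), np.float64(-10.8), np.float64(-10.8), np.float64(-9.9)]
scene 582 [-91.3 -87.4 -81.7 -22.   65.1  74.   83.3] z at ends [np.float64(-0.0), np.float64(0.8), np.float64(-0.1), np.float64(-0.8)]
[ 0.68157616 -0.16410193  0.0018548 ] [-0.31172698 -0.17412378 -4.26930515]
```

The tilted reading mixes in the tool's own moment, so I'll level the tool here and read the torque again before committing.

```bash

python3 -m creep '0 0 0 0 0 5 0; 0 0 0 0 0 5 0; 0 0 0 0 0 5 0; 0 0 0 0 0 5 0; 0 0 0 0 0 5 0; 0 0 0 0 0 5 0; 0 0 0 0 0 0 0; 0 0 0 0 0 0 0; 0 0 0 0 0 0 0; 0 0 0 0 0 0 0'
for i in 1 2 3; do python3 -m creep '0 0 0 0 0 0 0; 0 0 0 0 0 0 0' | grep orient; python3 -c "
from h import *
print(get_obs()['wrist_torque'])"; done
```

```text
time: 10.13
ee_pos: [452.2, 310.7, 222.6]
orientation: [3.14, -0.007, 1.436]
ft_force: [-0.3, 0.2, -3.1]
grip_width: 35.5
grip_force: 55.0
orientation: [3.141, -0.007, 1.437]
[-0.12025086 -0.03113373 -0.00974513]
orientation: [3.14, -0.008, 1.436]
[-0.17360482 -0.00954879  0.0247271 ]
orientation: [3.14, -0.008, 1.436]
[-0.16278931 -0.03552204  0.03060234]
```

```bash
python3 - <<'E'
from h import *
go([449.8,282,133.7],81,-30,10)
E
```

```text
from [452.4 310.1 222.5] total [-28.8   1.1  88.6] n 10 row [-0.71  0.16  9.4 ] [ 0.04 -3.04  0.12]
```

```bash

python3 -m creep '0 -0.7 0.2 9.4 0 -3 0.1; 0 -0.7 0.2 9.4 0 -3 0.1; 0 -0.7 0.2 9.4 0 -3 0.1; 0 -0.7 0.2 9.4 0 -3 0.1; 0 -0.7 0.2 9.4 0 -3 0.1; 0 -0.7 0.2 9.4 0 -3 0.1; 0 -0.7 0.2 9.4 0 -3 0.1; 0 -0.7 0.2 9.4 0 -3 0.1; 0 -0.7 0.2 9.4 0 -3 0.1; 0 -0.7 0.2 9.4 0 -3 0.1'
python3 -m creep '0 0 0 0 0 0 0; 0 0 0 0 0 0 0; 0 0 0 0 0 0 0'
python3 - <<'E'
from h import *
go([449.8,282,133.7],81,-30,1)
o=get_obs(); A=R.from_euler("xyz",o["orientation"])
for nm in("top","scene"):
    d=cam(nm); p=cloud(d).reshape(-1,3)
    yaw=np.radians(-99.0); ex=np.array([np.cos(yaw),np.sin(yaw)]); ey=np.array([-ex[1],ex[0]])
    q=p[:,:2]-o["ee_pos"][:2]; b=q@ey; a=q@ex
    l=A.inv().apply(p-o["ee_pos"])
    m=(l[:,0]>45)&(l[:,0]<90)&(l[:,2]>25)&(l[:,2]<60)&(np.abs(b)<45)&(p[:,2]>26)
    print(nm,"walls across (rel tool)",np.percentile(b[m],[1,10,50,90,99]).round(1))
    m=(np.abs(l[:,1])<25)&(np.abs(l[:,0])<120)&(l[:,2]>-18)&(l[:,2]<20)
    for s in(-1,1):
        k=m&(s*l[:,0]>30); print("mill end",s,np.percentile(l[k,0]*s,[50,95,99]).round(1),"y",np.percentile(l[k,1],[2,98]).round(1))
    if nm=="scene": cv2.imwrite("pics/pre1.png",cv2.resize(d["color"][100:260,320:480],None,fx=3,fy=3,interpolation=cv2.INTER_CUBIC))
    else: cv2.imwrite("pics/pre1t.png",d["color"])
E
```

```text
time: 11.47
ee_pos: [450.9, 282.6, 133.2]
orientation: [3.134, 0.517, 1.415]
ft_force: [1.1, -0.0, -3.0]
grip_width: 35.7
grip_force: 55.0
time: 11.72
ee_pos: [450.9, 282.7, 134.0]
orientation: [3.134, 0.513, 1.415]
ft_force: [-0.1, 0.1, -2.8]
grip_width: 35.8
grip_force: 55.0
from [450.9 282.7 134. ] total [-0.6 -1.   0.7] n 1 row [-0.62 -0.98  0.69] [ 0.44 -0.59  0.06]Traceback (most recent call last):
  File "<stdin>", line 10, in <module>
    return _quantile_unchecked(
        a, q, axis, out, overwrite_input, method, keepdims, weights)
    return _ureduce(a,
                    func=_quantile_ureduce_func,
    ...<5 lines>...
                    overwrite_input=overwrite_input,
                    method=method)
    r = func(a, **kwargs)
    result = _quantile(arr,
                       quantiles=q,
    ...<2 lines>...
                       out=out,
                       weights=wgt)
    slices_having_nans = np.isnan(arr[-1, ...])
                                  ~~~^^^^^^^^^
IndexError: index -1 is out of bounds for axis 0 with size 0
```

```bash

python3 -m creep '0 -0.6 -1 0.7 0.4 -0.6 0; 0 0 0 5 0 0 0; 0 0 0 5 0 0 0; 0 0 0 5 0 0 0; 0 0 0 5 0 0 0; 0 0 0 0 0 0 0; 0 0 0 0 0 0 0'
python3 -m creep '0 0 0 4 0 0 0; 0 0 0 4 0 0 0; 0 0 0 4 0 0 0; 0 0 0 2 0 0 0; 0 0 0 2 0 0 0; 0 0 0 0 0 0 0; 0 0 0 0 0 0 0'
python3 - <<'E'
from h import *
d=cam("scene"); cv2.imwrite("pics/pre2.png",cv2.resize(d["color"][100:260,320:480],None,fx=3,fy=3,interpolation=cv2.INTER_CUBIC))
E
```

```text
time: 12.35
ee_pos: [447.9, 271.1, 115.7]
orientation: [-3.141, 0.527, 1.415]
ft_force: [-0.5, 0.1, -2.8]
grip_width: 35.9
grip_force: 55.0
time: 12.93
ee_pos: [446.7, 263.6, 102.1]
orientation: [-3.141, 0.526, 1.415]
ft_force: [0.8, -0.3, -3.9]
grip_width: 36.0
grip_force: 55.0
```

View pics/pre2.png

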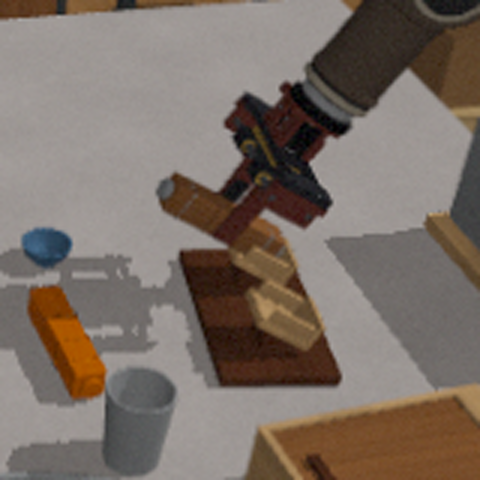

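The mill is in the right channel, its walls either side at crop (265,262). Next I lower it the last few mm and slide it to the stop.

```bash

python3 -m creep '0 0 0 1 0 0 0; 0 0 0 1 0 0 0; 0 0 0 0 0 0 0; 0 0 0 0 0 0 0'
python3 -m creep '0 2 0 0 0 0 0; 0 2 0 0 0 0 0; 0 1 0 0 0 0 0; 0 0 0 0 0 0 0; 0 0 0 0 0 0 0'
python3 -m creep '0 1 0 0 0 0 0; 0 1 0 0 0 0 0; 0 0 0 0 0 0 0; 0 0 0 0 0 0 0'
```

```text
time: 13.32
ee_pos: [446.7, 263.2, 101.2]
orientation: [3.141, 0.525, 1.415]
ft_force: [-0.3, 1.8, 4.7]
grip_width: 35.8
grip_force: 55.0
time: 13.73
ee_pos: [447.8, 267.4, 98.7]
orientation: [3.14, 0.525, 1.414]
ft_force: [1.0, 2.0, 5.3]
grip_width: 35.9
grip_force: 55.0
time: 14.07
ee_pos: [448.1, 269.0, 97.8]
orientation: [3.14, 0.525, 1.414]
ft_force: [-0.1, 1.7, 5.1]
grip_width: 35.8
grip_force: 55.0
```

```bash

python3 -m creep '0 1 0 0 0 0 0; 0 1 0 0 0 0 0; 0 0 0 0 0 0 0; 0 0 0 0 0 0 0'
python3 -m creep '0 1 0 0 0 0 0; 0 1 0 0 0 0 0; 0 0 0 0 0 0 0; 0 0 0 0 0 0 0'
```

```text
time: 14.4
ee_pos: [448.4, 270.8, 96.8]
orientation: [3.14, 0.525, 1.414]
ft_force: [0.6, 1.2, 5.9]
grip_width: 35.8
grip_force: 55.0
time: 14.73
ee_pos: [448.6, 272.3, 95.9]
orientation: [3.14, 0.526, 1.414]
ft_force: [-0.0, 0.8, 6.7]
grip_width: 35.6
grip_force: 55.0
```

```bash

python3 -m creep '0 1 0 0 0 0 0; 0 1 0 0 0 0 0; 0 0 0 0 0 0 0; 0 0 0 0 0 0 0'
python3 -m creep '0 1 0 0 0 0 0; 0 1 0 0 0 0 0; 0 0 0 0 0 0 0; 0 0 0 0 0 0 0'
```

```text
time: 15.07
ee_pos: [448.7, 272.4, 95.9]
orientation: [3.14, 0.529, 1.413]
ft_force: [-1.5, -4.6, 14.1]
grip_width: 35.9
grip_force: 55.0
time: 15.4
ee_pos: [448.7, 272.5, 95.6]
orientation: [3.14, 0.533, 1.413]
ft_force: [-3.6, -8.5, 18.9]
grip_width: 35.5
grip_force: 55.0
```

```bash

python3 -m creep '0 -2 0 0 0 0 0; 0 -1 0 0 0 0 0; 0 0 0 0 0 0 0'
python3 -m creep '55 0 0 0 0 0 0; 55 0 0 0 0 0 0; 55 0 0 0 0 0 0; 80 0 0 0 0 0 0; 80 0 0 0 0 0 0'
python3 -m creep '80 0 0 -5 0 0 0; 80 0 0 -10 0 0 0; 80 0 0 -20 0 0 0; 80 0 0 -25 0 0 0; 80 0 0 -25 0 0 0; 80 0 0 -25 0 0 0; 100 0 0 -20 0 0 0; 100 0 0 0 0 0 0; 100 0 0 0 0 0 0'
python3 - <<'E'
from h import *
go([522.9,-332.5,130],-10,0,40)
u=np.array([-.1355,-.8554,.5]);ex=np.array([-.1564,-.9877,0]);ey=np.array([.9877,-.1564,0]);n=np.cross(u,ey)
d=cam("top"); p=cloud(d).reshape(-1,3); seat=np.array([447.1,265.1,92])
l=np.c_[(p-seat)@u,(p-seat)@ey,(p-seat)@n]
m=(np.abs(l[:,1])<30)&(np.abs(l[:,0])<100)&(l[:,2]>12)&(l[:,2]<24)
print(m.sum(),np.percentile(l[m,0],[1,99]).round(1),np.percentile(l[m,1],[3,50,97]).round(1))
d=cam("scene"); cv2.imwrite("pics/put1.png",cv2.resize(d["color"][100:260,320:480],None,fx=3,fy=3,interpolation=cv2.INTER_CUBIC))
E
```

```text
time: 15.65
ee_pos: [448.7, 272.4, 95.6]
orientation: [3.14, 0.527, 1.414]
ft_force: [0.5, -1.9, 8.5]
grip_width: 36.2
grip_force: 55.0
time: 16.07
ee_pos: [448.1, 272.8, 94.2]
orientation: [-3.141, 0.526, 1.415]
ft_force: [0.0, -0.1, -1.7]
grip_width: 58.0
grip_force: 0.0
time: 16.82
ee_pos: [458.3, 338.5, 207.9]
orientation: [3.141, 0.524, 1.415]
ft_force: [0.5, -0.5, -1.3]
grip_width: 86.1
grip_force: 0.0
from [458.3 338.5 207.9] total [-526.4  167.3  394.3] n 40 row [-8.63 15.65  5.63] [0.6  0.58 2.22]
315 [-55.8  76. ] [-13.5   6.5  19.1]
```

View pics/put1.png

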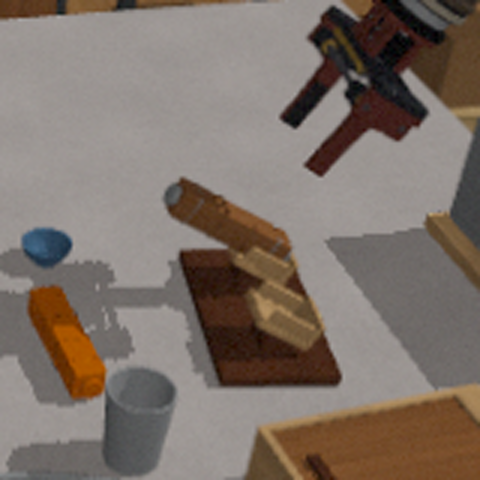

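The first mill lies seated, heavy end at the stop (crop (225,220)). Now the second brown mill at top pixel (350,232).

```bash

python3 -m creep '100 0 0 -25 0 5 0; 100 0 0 -25 0 5 0; 100 -15 0 -15 0 5 0; 100 -25 0 0 0 5 0; 100 -30 0 0 0 5 0; 100 -30 0 0 0 5 0; 100 -30 0 0 0 0 0; 100 -30 0 0 0 0 0'
python3 - <<'E'
from h import *
go([522.9,-332.5,130],-10,0,26)
E
```

```text
time: 17.58
ee_pos: [437.7, 205.6, 284.3]
orientation: [-3.141, 0.004, 1.411]
ft_force: [1.0, -0.2, 0.9]
grip_width: 87.9
grip_force: 0.0
from [437.7 205.6 284.3] total [-517.1  169.9  156.3] n 26 row [-10.99  20.55   5.97] [0.01 0.01 3.49]
```

```bash

python3 -m creep '100 -11 20.5 6 0 0 3.5; 100 -11 20.5 6 0 0 3.5; 100 -11 20.5 6 0 0 3.5; 100 -11 20.5 6 0 0 3.5; 100 -11 20.5 6 0 0 3.5; 100 -11 20.5 6 0 0 3.5; 100 -11 20.5 6 0 0 3.5; 100 -11 20.5 6 0 0 3.5; 100 -11 20.5 6 0 0 3.5; 100 -11 20.5 6 0 0 3.5'
python3 -m creep '100 -11 20.5 6 0 0 3.5; 100 -11 20.5 6 0 0 3.5; 100 -11 20.5 6 0 0 3.5; 100 -11 20.5 6 0 0 3.5; 100 -11 20.5 6 0 0 3.5; 100 -11 20.5 6 0 0 3.5; 100 -11 20.5 6 0 0 3.5; 100 -11 20.5 6 0 0 3.5; 100 -11 20.5 6 0 0 3.5; 100 -11 20.5 6 0 0 3.5'
python3 -m creep '100 -11 20.5 6 0 0 3.5; 100 -11 20.5 6 0 0 3.5; 100 -11 20.5 6 0 0 3.5; 100 -11 20.5 6 0 0 3.5; 100 -11 20.5 6 0 0 3.5; 100 -11 20.5 6 0 0 3.5; 100 0 0 0 0 0 0; 100 0 0 0 0 0 0; 100 0 0 0 0 0 0'
python3 - <<'E'
from h import *
go([522.9,-332.5,130],-10,0,2)
E
```

```text
time: 18.42
ee_pos: [577.2, 24.7, 224.6]
orientation: [3.14, 0.002, 0.798]
ft_force: [0.4, 0.3, 0.2]
grip_width: 87.8
grip_force: 0.0
time: 19.25
ee_pos: [584.2, -204.6, 165.4]
orientation: [3.139, 0.001, 0.187]
ft_force: [0.2, 0.3, -0.3]
grip_width: 87.7
grip_force: 0.0
time: 20.0
ee_pos: [524.2, -327.1, 130.3]
orientation: [3.14, -0.0, -0.174]
ft_force: [1.0, 1.2, 0.3]
grip_width: 87.8
grip_force: 0.0
from [ 524.2 -327.1  130.3] total [-0.4  5.6  0.3] n 2 row [-0.18  2.8   0.17] [ 0.06 -0.01  0.02]
```

```bash

python3 -m creep '100 -0.4 5.6 15 0 0 0; 100 0 0 15 0 0 0; 100 0 0 15 0 0 0; 100 0 0 15 0 0 0; 100 0 0 15 0 0 0; 100 0 0 15 0 0 0; 100 0 0 10 0 0 0; 100 0 0 7 0 0 0; 100 0 0 0 0 0 0; 100 0 0 0 0 0 0'
python3 -m creep '0 0 0 0 0 0 0; 0 0 0 0 0 0 0; 0 0 0 0 0 0 0; 0 0 0 0 0 0 0; 0 0 0 0 0 0 0; 0 0 0 0 0 0 0; 0 0 0 0 0 0 0; 0 0 0 0 0 0 0; 0 0 0 0 0 0 0' 55
python3 -m creep '0 0 0 -6 0 0 0; 0 0 0 -10 0 0 0; 0 0 0 -14 0 0 0; 0 0 0 -14 0 0 0; 0 0 0 -14 0 0 0; 0 0 0 -10 0 0 0; 0 0 0 -6 0 0 0; 0 0 0 0 0 0 0; 0 0 0 0 0 0 0; 0 0 0 0 0 0 0'
for i in 1 2 3; do python3 -m creep '0 0 0 0 0 0 0; 0 0 0 0 0 0 0; 0 0 0 0 0 0 0' | grep force; python3 -c "
from h import *
print(get_obs()['wrist_torque'],get_obs()['orientation'])"; done
```

```text
time: 20.83
ee_pos: [523.2, -332.6, 23.5]
orientation: [3.139, -0.0, -0.173]
ft_force: [-0.1, -0.5, 0.3]
grip_width: 87.7
grip_force: 0.0
time: 21.58
ee_pos: [522.8, -333.0, 23.4]
orientation: [3.139, 0.0, -0.173]
ft_force: [-0.3, -0.3, 0.2]
grip_width: 35.8
grip_force: 55.0
time: 22.42
ee_pos: [522.3, -332.5, 96.6]
orientation: [3.139, 0.001, -0.173]
ft_force: [-0.5, -0.0, -3.5]
grip_width: 35.8
grip_force: 55.0
ft_force: [-0.8, -0.2, -3.4]
grip_force: 55.0
[-0.00503809 -0.12192515  0.00414115] [ 3.13938507e+00  9.47363658e-04 -1.73202954e-01]
ft_force: [0.2, -0.7, -3.1]
grip_force: 55.0
[ 0.05084006 -0.13398938  0.04633185] [ 3.13911491e+00  2.53728540e-04 -1.73198069e-01]
ft_force: [0.7, -0.1, -2.9]
grip_force: 55.0
[ 0.02863706 -0.09137287 -0.03676565] [ 3.13901279e+00  4.27533532e-05 -1.73186966e-01]
```

Torque is −0.12 N m about y, so the heavy end points to −x. This time tool −x must point to the stop, which means going round to yaw 261° (joint 7 stays in range).

```bash

python3 -m creep '0 0 0 -20 0 0 0; 0 0 0 -30 0 0 0; 0 0 0 -30 0 0 0; 0 0 0 -30 0 0 0; 0 0 0 -30 0 0 0; 0 0 0 0 0 0 0'
python3 - <<'E'
from h import *
print(get_obs()["q"])
go([540,-110,240],80,0,18)
E
```

```text
time: 23.67
ee_pos: [525.5, -333.7, 244.2]
orientation: [3.136, -0.009, -0.173]
ft_force: [1.5, -1.3, -1.8]
grip_width: 35.6
grip_force: 55.0
[ 0.64713071  0.41046626 -0.22030902  1.59783077  0.10003323  1.13346022
 -1.34109457]
from [ 525.5 -333.7  244.2] total [ -24.3 -222.9    2.6] n 18 row [  8.17 -11.15   0.22] [ 0.04 -0.01 -5.  ]
```

```bash

python3 -m creep '0 8.2 -11.2 0.2 0 0 -5; 0 8.2 -11.2 0.2 0 0 -5; 0 8.2 -11.2 0.2 0 0 -5; 0 8.2 -11.2 0.2 0 0 -5; 0 8.2 -11.2 0.2 0 0 -5; 0 8.2 -11.2 0.2 0 0 -5; 0 8.2 -11.2 0.2 0 0 -5; 0 8.2 -11.2 0.2 0 0 -5; 0 8.2 -11.2 0.2 0 0 -5'
python3 -m creep '0 8.2 -11.2 0.2 0 0 -5; 0 8.2 -11.2 0.2 0 0 -5; 0 8.2 -11.2 0.2 0 0 -5; 0 8.2 -11.2 0.2 0 0 -5; 0 8.2 -11.2 0.2 0 0 -5; 0 8.2 -11.2 0.2 0 0 -5; 0 8.2 -11.2 0.2 0 0 -5; 0 8.2 -11.2 0.2 0 0 -5; 0 8.2 -11.2 0.2 0 0 -5'
python3 - <<'E'
from h import *
print(get_obs()["q"])
go([560,120,240],170,0,18)
E
```

```text
time: 24.42
ee_pos: [576.4, -222.3, 234.2]
orientation: [3.141, 0.002, 0.617]
ft_force: [0.3, -0.6, -2.5]
grip_width: 35.7
grip_force: 55.0
time: 25.17
ee_pos: [536.5, -107.0, 232.3]
orientation: [-3.141, 0.002, 1.402]
ft_force: [1.0, -1.1, -3.0]
grip_width: 35.6
grip_force: 55.0
[ 0.60358535  0.35733092 -0.63087182  1.76595415  0.236458    1.0957458
 -0.27511758]
from [ 536.5 -107.   232.3] total [227.8 -14.9  -8.2] n 18 row [11.    8.78 -0.45] [-0.01  0.   -4.98]
```

```bash

python3 -m creep '0 11 8.8 -0.5 0 0 -5; 0 11 8.8 -0.5 0 0 -5; 0 11 8.8 -0.5 0 0 -5; 0 11 8.8 -0.5 0 0 -5; 0 11 8.8 -0.5 0 0 -5; 0 11 8.8 -0.5 0 0 -5; 0 11 8.8 -0.5 0 0 -5; 0 11 8.8 -0.5 0 0 -5; 0 11 8.8 -0.5 0 0 -5'
python3 -m creep '0 11 8.8 -0.5 0 0 -5; 0 11 8.8 -0.5 0 0 -5; 0 11 8.8 -0.5 0 0 -5; 0 11 8.8 -0.5 0 0 -5; 0 11 8.8 -0.5 0 0 -5; 0 11 8.8 -0.5 0 0 -5; 0 11 8.8 -0.5 0 0 -5; 0 11 8.8 -0.5 0 0 -5; 0 11 8.8 -0.5 0 0 -5'
python3 - <<'E'
from h import *
print(get_obs()["q"])
go([562,285,220],261,30,20)
E
```

```text
time: 25.92
ee_pos: [596.2, 1.1, 236.4]
orientation: [-3.139, 0.001, 2.187]
ft_force: [0.3, 0.0, -3.7]
grip_width: 36.0
grip_force: 55.0
time: 26.67
ee_pos: [560.7, 119.6, 240.7]
orientation: [-3.139, -0.001, 2.973]
ft_force: [0.5, -0.3, -2.7]
grip_width: 35.8
grip_force: 55.0
[ 0.42533594  0.51399341 -1.0088334   1.67797412  0.46200493  1.21217617
  0.70825748]
from [560.7 119.6 240.7] total [ 26.5 163.3  20.3] n 20 row [-5.12  7.75 -0.82] [ 1.18  1.16 -4.42]
```

```bash

python3 -m creep '0 -5.1 7.8 -0.8 1.2 1.2 -4.4; 0 -5.1 7.8 -0.8 1.2 1.2 -4.4; 0 -5.1 7.8 -0.8 1.2 1.2 -4.4; 0 -5.1 7.8 -0.8 1.2 1.2 -4.4; 0 -5.1 7.8 -0.8 1.2 1.2 -4.4; 0 -5.1 7.8 -0.8 1.2 1.2 -4.4; 0 -5.1 7.8 -0.8 1.2 1.2 -4.4; 0 -5.1 7.8 -0.8 1.2 1.2 -4.4; 0 -5.1 7.8 -0.8 1.2 1.2 -4.4; 0 -5.1 7.8 -0.8 1.2 1.2 -4.4'
python3 -c "
from h import *
print(get_obs()['q'])"
python3 -m creep '0 -5.1 7.8 -0.8 1.2 1.2 -4.4; 0 -5.1 7.8 -0.8 1.2 1.2 -4.4; 0 -5.1 7.8 -0.8 1.2 1.2 -4.4; 0 -5.1 7.8 -0.8 1.2 1.2 -4.4; 0 -5.1 7.8 -0.8 1.2 1.2 -4.4; 0 -5.1 7.8 -0.8 1.2 1.2 -4.4; 0 -5.1 7.8 -0.8 1.2 1.2 -4.4; 0 -5.1 7.8 -0.8 1.2 1.2 -4.4; 0 -5.1 7.8 -0.8 1.2 1.2 -4.4; 0 -5.1 7.8 -0.8 1.2 1.2 -4.4'
python3 -m creep '0 0 0 0 0 0 0; 0 0 0 0 0 0 0; 0 0 0 0 0 0 0'
python3 - <<'E'
from h import *
print(get_obs()["q"])
go([559.1,266.4,136.1],261,30,8)
E
```

```text
time: 27.5
ee_pos: [597.5, 202.9, 237.1]
orientation: [-3.025, -0.27, -2.554]
ft_force: [-0.2, 0.3, -2.6]
grip_width: 35.7
grip_force: 55.0
[ 0.07680683  0.78256234 -1.01611106  1.33517323  0.67948816  1.66649577
  1.24722674]
time: 28.33
ee_pos: [562.7, 285.5, 218.5]
orientation: [3.137, -0.538, -1.732]
ft_force: [-0.1, -0.2, -2.4]
grip_width: 35.8
grip_force: 55.0
time: 28.58
ee_pos: [563.7, 284.3, 219.6]
orientation: [3.141, -0.537, -1.742]
ft_force: [0.3, -0.0, -3.0]
grip_width: 35.8
grip_force: 55.0
[-0.24451487  0.84629939 -0.90064722  1.27748048  0.79214795  1.8326628
  1.83897607]
from [563.7 284.3 219.6] total [-26.8   1.4  81.2] n 8 row [-3.3   0.19 10.16] [ 0.05 -0.09 -0.08]
```

```bash

python3 -m creep '0 -3.3 0.2 10.2 0 0 0; 0 -3.3 0.2 10.2 0 0 0; 0 -3.3 0.2 10.2 0 0 0; 0 -3.3 0.2 10.2 0 0 0'
python3 -c "
from h import *
print(get_obs()['q'])"
python3 -m creep '0 -3.3 0.2 10.2 0 0 0; 0 -3.3 0.2 10.2 0 0 0; 0 -3.3 0.2 10.2 0 0 0; 0 -3.3 0.2 10.2 0 0 0; 0 0 0 0 0 0 0; 0 0 0 0 0 0 0; 0 0 0 0 0 0 0'
python3 - <<'E'
from h import *
print(get_obs()["q"])
go([559.1,266.4,136.1],261,30,1)
E
```

```text
time: 28.92
ee_pos: [560.7, 274.5, 176.4]
orientation: [3.139, -0.537, -1.739]
ft_force: [0.4, -0.0, -3.3]
grip_width: 35.7
grip_force: 55.0
[-0.22677102  0.87506751 -0.89201143  1.34090772  0.80893069  1.76452532
  1.80859122]
time: 29.5
ee_pos: [558.1, 266.9, 136.6]
orientation: [3.14, -0.536, -1.737]
ft_force: [-0.5, 0.1, -3.7]
grip_width: 35.9
grip_force: 55.0
[-0.21563208  0.90587396 -0.88149376  1.39087422  0.83026746  1.70328824
  1.7795876 ]
from [558.1 266.9 136.6] total [ 0.  -1.   0.6] n 1 row [ 0.   -1.03  0.56] [ 0.37 -0.71 -0.47]
```

Lower is easier for joint 6. Descending into the left channel, looking midway.

```bash

python3 -m creep '0 0 -1 0.6 0.4 -0.7 -0.5; 0 0 0 5 0 0 0; 0 0 0 5 0 0 0; 0 0 0 5 0 0 0; 0 0 0 5 0 0 0; 0 0 0 0 0 0 0; 0 0 0 0 0 0 0'
python3 -m creep '0 0 0 4 0 0 0; 0 0 0 4 0 0 0; 0 0 0 4 0 0 0; 0 0 0 2 0 0 0; 0 0 0 2 0 0 0; 0 0 0 0 0 0 0; 0 0 0 0 0 0 0'
python3 - <<'E'
from h import *
d=cam("scene"); cv2.imwrite("pics/pre3.png",cv2.resize(d["color"][100:260,320:480],None,fx=3,fy=3,interpolation=cv2.INTER_CUBIC))
E
```

```text
time: 30.08
ee_pos: [557.4, 255.7, 118.0]
orientation: [3.141, -0.525, -1.727]
ft_force: [0.4, 0.4, -3.4]
grip_width: 35.8
grip_force: 55.0
time: 30.67
ee_pos: [556.2, 248.2, 104.6]
orientation: [3.141, -0.524, -1.727]
ft_force: [-0.6, 0.9, -2.5]
grip_width: 35.8
grip_force: 55.0
```

View pics/pre3.png

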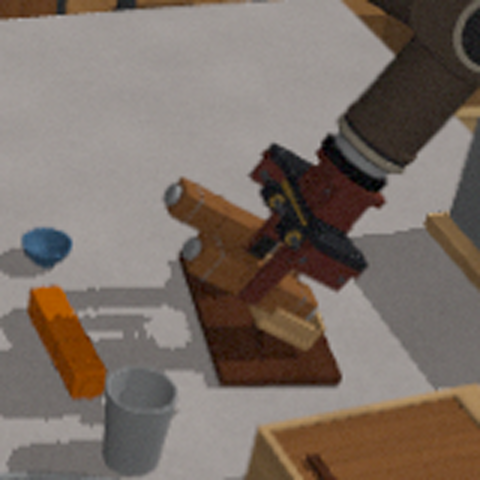

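The second mill is going into the left channel (crop (255,285)) and the first is still seated (crop (215,215)). Next, down to the floor, then along tool −x to the stop.

```bash

python3 -m creep '0 0 0 1 0 0 0; 0 0 0 1 0 0 0; 0 0 0 1 0 0 0; 0 0 0 0 0 0 0; 0 0 0 0 0 0 0'
python3 -m creep '0 -1.5 0 0 0 0 0; 0 -1.5 0 0 0 0 0; 0 -1 0 0 0 0 0; 0 0 0 0 0 0 0; 0 0 0 0 0 0 0'
```

```text
time: 31.13
ee_pos: [555.9, 246.7, 101.9]
orientation: [3.141, -0.525, -1.727]
ft_force: [-0.3, -0.2, -3.6]
grip_width: 35.5
grip_force: 55.0
time: 31.55
ee_pos: [556.4, 250.3, 99.9]
orientation: [3.141, -0.524, -1.727]
ft_force: [-0.2, -0.1, -2.7]
grip_width: 35.9
grip_force: 55.0
```

```bash

python3 -m creep '0 0 0 1 0 0 0; 0 0 0 0.5 0 0 0; 0 0 0 0 0 0 0; 0 0 0 0 0 0 0'
python3 -m creep '0 -1 0 0 0 0 0; 0 -1 0 0 0 0 0; 0 0 0 0 0 0 0; 0 0 0 0 0 0 0'
```

```text
time: 31.88
ee_pos: [556.4, 249.5, 98.8]
orientation: [-3.141, -0.524, -1.727]
ft_force: [0.3, 1.0, -2.9]
grip_width: 35.6
grip_force: 55.0
time: 32.22
ee_pos: [556.7, 250.9, 98.0]
orientation: [-3.141, -0.525, -1.728]
ft_force: [1.3, -1.2, 0.7]
grip_width: 35.7
grip_force: 55.0
```

```bash

python3 -m creep '0 -1 0 0 0 0 0; 0 -1 0 0 0 0 0; 0 0 0 0 0 0 0; 0 0 0 0 0 0 0'
python3 -m creep '0 -1 0 0 0 0 0; 0 -1 0 0 0 0 0; 0 0 0 0 0 0 0; 0 0 0 0 0 0 0'
```

```text
time: 32.55
ee_pos: [556.8, 251.0, 98.0]
orientation: [-3.141, -0.529, -1.729]
ft_force: [-4.0, -6.6, 8.6]
grip_width: 35.8
grip_force: 55.0
time: 32.88
ee_pos: [556.9, 251.2, 98.1]
orientation: [-3.141, -0.532, -1.73]
ft_force: [-6.1, -11.9, 15.2]
grip_width: 35.8
grip_force: 55.0
```

```bash

python3 -m creep '0 2 0 0 0 0 0; 0 1 0 0 0 0 0; 0 0 0 0 0 0 0'
python3 -m creep '55 0 0 0 0 0 0; 55 0 0 0 0 0 0; 55 0 0 0 0 0 0; 80 0 0 0 0 0 0; 80 0 0 0 0 0 0'
python3 -m creep '80 0 0 -5 0 0 0; 80 0 0 -10 0 0 0; 80 0 0 -20 0 0 0; 80 0 0 -25 0 0 0; 80 0 0 -25 0 0 0; 80 0 0 -5 0 0 0; 80 0 0 0 0 0 0; 80 0 0 0 0 0 0; 80 0 0 0 0 0 0'
python3 - <<'E'
from h import *
print(get_obs()["q"])
d=cam("scene"); a=cv2.resize(d["color"][110:250,340:470],None,fx=3,fy=3,interpolation=cv2.INTER_CUBIC)
d=cam("top"); b=cv2.resize(d["color"][180:320,100:230],None,fx=3,fy=3,interpolation=cv2.INTER_CUBIC)
cv2.imwrite("pics/put2.png",np.hstack([a,b]))
E
```

```text
time: 33.13
ee_pos: [556.9, 251.0, 97.9]
orientation: [-3.141, -0.526, -1.728]
ft_force: [-1.4, -4.7, 6.8]
grip_width: 35.7
grip_force: 55.0
time: 33.55
ee_pos: [556.7, 252.4, 96.9]
orientation: [3.141, -0.524, -1.727]
ft_force: [-0.5, 0.4, 0.1]
grip_width: 58.5
grip_force: 0.0
time: 34.3
ee_pos: [563.7, 295.5, 174.0]
orientation: [3.141, -0.526, -1.727]
ft_force: [-0.3, 0.6, 0.0]
grip_width: 69.9
grip_force: 0.0
[-0.25976555  0.89012528 -0.88574723  1.306474    0.81169961  1.7664742
  1.81257879]
```

View pics/put2.png

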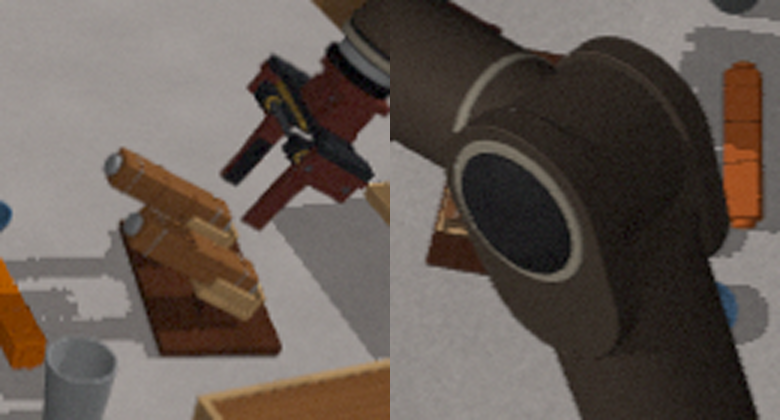

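Both mills lie in their cradles, parallel, high ends at crop (112,165) and (130,228). A quick numeric check that both are at the stop, then I hand in.

```bash
python3 - <<'E'
from h import *
u=np.array([-.1355,-.8554,.5]);ey=np.array([.9877,-.1564,0]);n=np.cross(u,ey)
d=cam("scene"); p=cloud(d).reshape(-1,3)
for s in([447.1,265.1,92],[555.8,247.9,92]):
    l=np.c_[(p-s)@u,(p-s)@ey,(p-s)@n]
    m=(np.abs(l[:,1])<21)&(l[:,0]>0)&(l[:,0]<100)&(np.abs(l[:,2])<25); l=l[m]
    print(m.sum(),"high end",np.percentile(l[:,0],[97,99,100]).round(1),"top n",[np.percentile(l[(l[:,0]>a)&(l[:,0]<a+20),2],90).round(1) for a in(0,20,40,55)],"across",np.percentile(l[:,1],[2,98]).round(1))
E
```

```text
288 high end [80.3 81.2 83.2] top n [np.float64(19.1), np.float64(18.6), np.float64(19.1), np.float64(18.0)] across [-11.   20.3]
335 high end [80.8 82.4 82.6] top n [np.float64(17.6), np.float64(18.7), np.float64(18.2), np.float64(18.1)] across [-11.6  20.5]
```

Both mills match the seated geometry: high end about 83 mm up the slope from the seat and top face 18 mm off the axis.

```bash
python3 -c "
from bench import *
print(close_job())"
```

```text
the job is handed in; nothing more can be done
None
```

Both mills are in the rest, one in each cradle, heavy ends down against the stops; the second was picked up only after the first was stored, and the job is handed in at about 34 s of the 69 s allowed.

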